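# Tare an empty carton on the in-line packing weigher

### The job

Get the weigher ready for packing: push the empty cardboard carton along the infeed slide until it stands wholly on the weighing pan against the back stop, and take the hand off it. Then reach a fingertip into the longer well of the grey terminal, press the sunken tare key fully down, hold it there for a second and let it come up. Push and press only: the carton must never be lifted or tipped, the square on/off key must not be pressed, and the terminal and the other things on the table stay where they are.

Things in the scene. Friction and masses are not known exactly. Their poses are not given: they have to be found in the camera images.
- weigher: In-line bench weigher, fixed to the table. Its x axis is the sliding direction (level, from the infeed slide to the weighing pan, roughly away from the robot), y is to the left of it, z up; origin on the table under the seam between slide and pan. Steel weighing pan: x 3 to 137 mm, top at z 30 mm (it sinks up to 3 mm under load), with a 38 mm high back stop whose face is at x = 137 mm and 6 mm high lips at y = +-58 mm. Nothing on it is higher than 69 mm.
- infeed: Aluminium infeed slide, part of the weigher with the same origin and axes: deck x -185 to -3 mm, top at z 31 mm, side rails at y = +-59 mm (inner faces) standing 8 mm above the deck; open at the robot's end.
- carton: Loose empty open cardboard carton, straight-sided, 120 mm along its x, 100 mm along its y, 40 mm high, walls 2.5 mm, 0.1 to 0.17 kg; origin at the centre of its underside. It starts on the infeed slide, its x axis along the slide's to within 2 degrees, its rear wall 32 to 52 mm in from the slide's open end. Pushed low down on its rear wall it slides onto the pan (a 1 mm step down). Against the back stop its origin lies at x = 77 mm in the weigher's frame.
- terminal: Loose grey weighing terminal on rubber feet, 0.9 kg, 120 mm along x, 160 mm along y; origin at the centre of its underside, z up. Flat key panel, its top at z 46 mm, on the side of -x (towards the robot); a sloping display hump on the +x side, up to z 61 mm. Two rectangular wells open upward in the panel, each with a white key at the bottom. It stands either to the left or to the right of the infeed slide.
- tare_mouth (a point): Centre of the mouth of the longer well, level with the panel top (x -25, y +37, z 46 mm in the terminal frame). Axes as the terminal's. The well is 34 mm along x and 50 mm along y; the tare key at its bottom is 29 x 45 mm, its top 22 mm below the mouth.
- tare_key (a joint): Travel of the tare key, m: 0 up, 0.005 fully down. Spring return, about 2.4 N to start it and 6.4 N to hold it at the bottom.
- power_mouth (a point): Centre of the mouth of the shorter, square well, 34 x 34 mm, over the on/off key, which is sunk just as deep (x -25, y -37, z 46 mm in the terminal frame).
- power_key (a joint): Travel of the on/off key, m: 0 up, 0.005 fully down; spring as the tare key's.
- tie_box: Bystander: closed pale blue clip-lid box, 134 x 101 x 48 mm; origin at the centre of its underside.
- date_stamp: Bystander: upright hand stamp with a wooden knob, 24 x 42 x 64 mm; origin at the centre of its underside.
- cookie: Bystander: single cookie on the table, 83 mm across, 20 mm high; origin at the centre of its underside.
- label_roll: Bystander: roll of labels lying flat, 80 mm across, 26 mm high; origin at the centre of its underside.
- pen: Bystander: pen lying flat, 135 mm long, 16 mm thick; origin at the centre of its underside.
- silica: Bystander: small white drying-agent packet, 36 x 50 x 9 mm; origin at the centre of its underside.

How it is judged (in metres and radians):
On the way, in this order (a step that is already met when the one before it is completed fails the run):
1. the carton stands wholly on the weighing pan, at the back stop, untouched (x of carton in the frame of weigher above 0.069 m and z of carton in the frame of weigher below 0.034 m and angle between carton's own z axis and vertical below 0.06 rad and contact force between carton and infeed below 0.05 N and contact force between the fingers and carton below 0.2 N and linear speed of carton below 0.02 m/s), for 0.3 s.
2. the tare key is held down while the carton stands free on the pan (all of step 1 and value of joint tare_key above 0.0038 m), for 0.8 s.
At the end, for the whole second after the job is handed in: The carton stands level and at rest on the pan, within 8 mm of the back stop, none of its weight on the infeed slide; the tare key, held at least 3.8 mm down for 0.8 s after that, is up again; the terminal stands within 20 mm of where it was (all of step 1 and value of joint each of tare_key, power_key below 0.001 m and distance of terminal from where it was at the start of the episode below 0.02 m and angle between terminal's own z axis and vertical below 0.05 rad); the robot touches nothing.
It fails at once if the carton is lifted more than 10 mm or tipped (z of carton in the frame of weigher above 0.041 m or angle between carton's own z axis and vertical above 0.2 rad).
It fails at once if the tare key is pressed before the carton is on the pan at the back stop (value of joint tare_key above 0.002 m and x of carton in the frame of weigher below 0.069 m).
It fails at once if the on/off key is pressed (value of joint power_key above 0.002 m).
It fails at once if the terminal is shoved or lifted more than 20 mm or tipped (distance of terminal from where it was at the start of the episode above 0.02 m or angle between terminal's own z axis and vertical above 0.15 rad).
It fails at once if a bystander is moved more than 20 mm (distance of any of tie_box, date_stamp, cookie, label_roll, pen, silica from where it was at the start of the episode above 0.02 m).
It also fails if it takes over 48 s, if anything falls off the work surface, if the arm or the gripper's body presses on something with over 40 N, if the wrist force passes 120 N, or if a joint passes its speed limit or range.

### The arm

A 6-joint arm with a two-finger parallel gripper is mounted at the origin on the work surface; the furniture and walls round the work are solid. World frame = base frame: x ahead of the robot, y to its left, z up, the work surface at z = 0. Lengths are in mm, angles in rad, forces in N, time in s.
With the tool pointing down it reaches from about 300 to 775 mm from the base axis. Payload 14.6 kg.
Tool frame: the origin (TCP) lies between the finger pads; the fingertips stand 25 mm ahead of it and the grasp point (between the pads) lies 6 mm ahead of it; z points along the fingers, y is the line along which they close (so a half turn about z gives the same grasp; the last joint's range is limited). The gripper opens to 94 mm and grips with 3 to 60 N. Pads are 16 mm wide; open, the fingers measure 119 mm over their backs; the gripper's body (75 mm by 177 mm) begins 78 mm behind the grasp point.
Start: joints at [1.201, 0.3, 1.521, -0, 1.321, -0.067], TCP at [164.004, 524.969, 230.446] pointing down, gripper open.
Joint ranges: [-3.03, 3.03], [-0.79, 2.21], [0.23, 2.52], [-1.04, 4.18], [0, 3.07], [-2.55, 2.55]. Speed limits (rad/s): [2.22, 2.22, 2.57, 3.14, 3.14, 3.14].

### API

Orientations are given as [roll, pitch, yaw] about the fixed x, y, z axes, in that order (R = Rz(yaw) Ry(pitch) Rx(roll)).
In Python, from cell import manip gives the robot as it stands. The module is installed in compiled form; this text tells all that it offers.
- The arm moves only by the tool step_arm, never from a script. Its argument "series" is one flat list of numbers, 5 for each row, row after row: the shift along the world's x, y, z in mm, then the turn about the world's z in rad, then the closure, from 0 (fully open) to 1 (shut). In form: [dx, dy, dz, spin, jaw, dx, dy, dz, spin, jaw, ...]. A call has 1 to 20 rows; each row shifts and turns the commanded pose from where the row before left it; what a row does not reach is not made up. A row lasts 1/8 s, in which the tool goes at most 62.5 mm and 10.7 degrees, less where a joint would pass 70% of its speed; a pose out of reach is approached as far as the arm can. A call is refused whole if a number of a shift passes 62.5 or a number of a turn 0.188, either way. A call with a gripper value outside its range is refused whole. The fingers move at their own pace and stop on an object; "squeeze" is the grip in N (left out, the last holds). Time passes only in rows, so rows that do not move let the fingers close. It gives the time, the measured TCP pose, the force, the opening and the grip force at its end, in the units of the state.
- manip.read_state(): the state, without advancing time (a new reading comes with each control period).
- manip.camera(name): name is "scene" or "top" or "wrist"; returns (picture, depth): 400x640x3 uint8, blue, green, red; 400x640 float32, mm along the optical axis (not along the pixel's ray), 0 where there is no reading.
- manip.camera_info(name): a dict with "fovy" (degrees; the focal length in pixels is half the picture's height over the tangent of half this angle, whatever the lens; pixels are square), "cx", "cy" (the principal point, pixels), "eye" and "orientation" of the camera in the world. Camera axes: x right, y down, z forward; pixel columns grow to the right and rows downward; lengths in mm; the calibration is good to about 2 mm. A picture is of the moment at which its call begins: read the wrist's pose just before it. camera_info takes no time and is no camera call; for the wrist camera it gives the pose at the moment of the call.
- manip.sign_off(): hands the job in; it is judged then, once.
The state is a dict: "clock": time; "joints": joint angles; "qd": joint speeds; "effort": joint torques, N m; "eef_pos": TCP position; "eef_rot": TCP orientation; "wrist_force": force on the tool from outside, world axes, zero at the start; "moment": the same for the moment, N m; "finger_gap": finger opening in mm; "finger_force": force on a finger pad.
Only numpy, scipy, OpenCV 4.12 (cv2) and the standard library are available. Lean on these libraries where they do the work, as an engineer would, in place of code of your own. Each camera call takes 0.05 s, during which the arm holds its last target. There are 200 camera calls.

## Working session

There is one attempt and no reset: what is moved stays moved. The work goes in short steps, Python scripts to look and compute and a tool call to move; the robot and the scene stay as the last step left them, time stands still between calls to the robot, and variables do not carry over. Pictures are saved under pics/ and viewed, at most 10 in all, crops included, and the job is handed in when it is done.

Besides the shell and the picture viewer there is one more tool, called after "Request:" as a command line: name --argument value ..., lists and objects as JSON in quotes. step_arm: Moves the arm, as the interface text tells. Its arguments: {"type":"object","properties":{"series":{"type":"array"},"squeeze":{"type":"number"}},"required":["series"]}

```bash
mkdir -p pics; cat > h.py <<'E'
import numpy as np, cv2
from cell import manip
from scipy.spatial.transform import Rotation as R
def shot(n):
    info=manip.camera_info(n); p,d=manip.camera(n); return p,d,info
def rot(info):
    o=np.array(info["orientation"],float)
    return o if o.shape==(3,3) else R.from_euler('xyz',o).as_matrix()
def cloud(d,info):
    f=200/np.tan(np.radians(info["fovy"])/2)
    v,u=np.mgrid[0:400,0:640]
    c=np.stack([(u-info["cx"])/f*d,(v-info["cy"])/f*d,d],-1)
    return c@rot(info).T+np.array(info["eye"])
E
python3 - <<'E'
from h import *
s=manip.read_state(); print(s)
for n in("top","scene"):
    p,d,i=shot(n); print(n,i); cv2.imwrite(f"pics/{n}0.png",p); np.savez(f"{n}0.npz",p=p,d=d,c=cloud(d,i))
E
```

```text
{'clock': 0.0, 'joints': array([ 1.20141048e+00,  3.00436742e-01,  1.52161072e+00, -6.31382954e-06,
        1.32072496e+00, -6.66179195e-02]), 'qd': array([-0.00021519, -0.00013035,  0.00056419, -0.00051391,  0.000114  ,
       -0.00035012]), 'effort': array([ 1.21761304e-04, -5.31815600e+01, -3.52730441e+01,  7.07505690e-02,
        2.44396337e-02, -5.34458502e-05]), 'eef_pos': array([163.91213654, 524.74292429, 229.89263224]), 'eef_rot': array([-3.14041510e+00, -7.24335392e-05,  2.83882625e+00]), 'wrist_force': array([ 0.29979567, -0.13825866,  0.1268346 ]), 'moment': array([ 0.02077707, -0.00927908, -0.05715363]), 'finger_force': 0.0, 'finger_gap': 93.8507123737336}
top {'fovy': 52.64398431028646, 'cx': 318.09838775634114, 'cy': 209.0194186280936, 'eye': array([ 391.94024493,  -11.89412559, 1013.63335569]), 'orientation': array([-3.01155716e+00,  4.13403059e-04, -1.59699853e+00])}
scene {'fovy': 44.2704646704897, 'cx': 317.2011940455683, 'cy': 206.06817457203292, 'eye': array([ -9.21325077, 756.20957077, 950.46800315]), 'orientation': array([-2.33076669,  0.01535097, -2.53013379])}
```

View pics/top0.png

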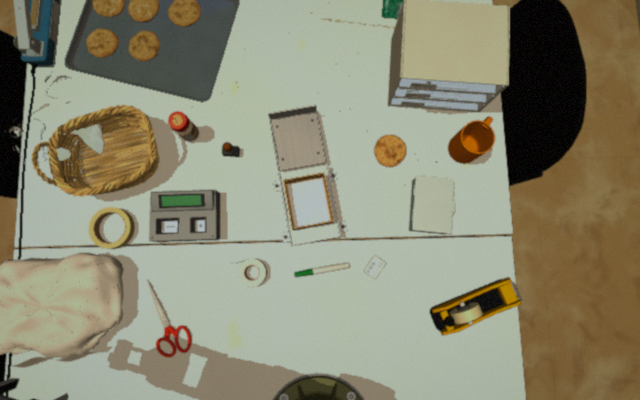

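View pics/scene0.png

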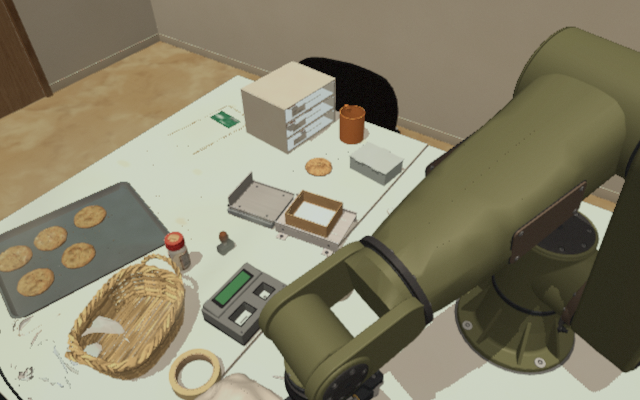

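The top view shows the pan and slide with the carton at about (309,203), the terminal at (184,216) with its long well at (168,226) and square well at (200,226), and the pen and silica packet in front of the slide at (322,270) and (375,266). In the scene view the arm hides only part of the table. The carton is at (314,212) and the terminal wells at (245,317) and (265,293).

```bash
python3 - <<'E'
from h import *
def rect(P):
    r=cv2.minAreaRect(P[:,:2].astype(np.float32)); return np.round(r[0],1),np.round(r[1],1),round(r[2],2)
for n in("top","scene"):
    D=np.load(n+"0.npz");c=D["c"];p=D["p"].astype(int);ok=D["d"]>0
    x,y,z=c[...,0],c[...,1],c[...,2]
    hsv=cv2.cvtColor(D["p"],cv2.COLOR_BGR2HSV)
    print(n,"table z",np.median(z[ok&(abs(z)<15)&(x>250)&(x<700)&(abs(y)<400)]))
    def get(box,zr,col=None):
        m=ok&(x>box[0])&(x<box[1])&(y>box[2])&(y<box[3])&(z>zr[0])&(z<zr[1])
        if col is not None:m&=col
        nn,l,st,ct=cv2.connectedComponentsWithStats(m.astype(np.uint8))
        return c[l==1+np.argmax(st[1:,4])] if nn>1 else np.zeros((1,3))
    W=get((280,720,-120,180),(18,90)); print("weigher all",rect(W),len(W))
    C=get((280,720,-120,180),(60,85),None); 
    for lo,hi in((58,64),(64,68),(68,72),(72,76)):
        q=get((280,720,-120,180),(lo,hi)); print(" z",lo,hi,len(q),rect(q))
    m=ok&(x>280)&(x<720)&(y>-120)&(y<180)&(z>52)&(z<85)
    nn,l,st,ct=cv2.connectedComponentsWithStats(m.astype(np.uint8))
    for k in range(1,nn):
        if st[k,4]>30: print("  high comp",st[k],rect(c[l==k]),np.percentile(c[l==k][:,2],[5,50,95]))
    T=get((230,520,220,470),(20,75)); print("terminal",rect(T),len(T))
    P=get((230,520,220,470),(40,50)); print("panel",rect(P),np.median(P[:,2]))
    w=ok&(x>280)&(x<480)&(y>220)&(y<470)&(z<36)&(z>10)&(hsv[...,1]<60)&(hsv[...,2]>150)
    nn,l,st,ct=cv2.connectedComponentsWithStats(w.astype(np.uint8))
    for k in range(1,nn):
        if st[k,4]>25: print("  key",st[k],rect(c[l==k]),np.median(c[l==k][:,2]))
    g=get((230,520,220,470),(40,75),(hsv[...,0]>45)&(hsv[...,0]<75)&(hsv[...,1]>100)); print("green",rect(g),len(g))
p=cv2.imread("pics/top0.png")[95:260,140:400]
cv2.imwrite("pics/crop.png",cv2.resize(p,None,fx=3,fy=3,interpolation=cv2.INTER_CUBIC))
E
```

```text
top table z 0.3593881137827566
weigher all (array([532.2,   6.5]), array([182.5, 124.1]), 8.81) 3727
 z 58 64 5 (array([598.8, -25.4]), array([1.7, 7.8]), 21.07)
 z 64 68 7 (array([586.4,  57.7]), array([2. , 9.8]), 0.42)
 z 68 72 10 (array([536.2, -41.2]), array([19.6,  2.3]), 9.09)
 z 72 76 4 (array([599.9, -20.2]), array([1.1, 7.5]), 23.88)
  high comp [283 173  51  57 334] (array([536.1,   8. ]), array([120.1, 100. ]), 9.17) [54.77462692 69.65856491 73.87685251]
terminal (array([486. , 311.8]), array([ 67.9, 162.8]), 0.38) 1936
panel (array([486. , 311.8]), array([ 67.9, 162.8]), 0.37) 46.16430546587503
  key [164 230  13   2  26] (array([477.8, 349.8]), array([29.2,  2.8]), 89.04) 23.715435391213134
green (array([0., 0.]), array([0., 0.]), 0.0) 1
scene table z -1.5674310783479086
weigher all (array([585. ,  21.9]), array([288.5, 129.2]), 8.71) 3939
 z 58 64 65 (array([510.5,  60.5]), array([88.9, 20.3]), 23.1)
 z 64 68 19 (array([474.7,  44.3]), array([34., 17.]), 61.63)
 z 68 72 9 (array([477. ,  18.5]), array([ 2.6, 26. ]), 9.96)
 z 72 76 1 (array([ 5.968e+02, -4.000e-01]), array([0., 0.]), 0.0)
  high comp [285 190  58  43 619] (array([537.3,  15.2]), array([123. , 105.3]), 9.22) [53.19220733 62.02208386 70.61988204]
terminal (array([485.7, 318.2]), array([ 68.3, 162.2]), 0.1) 1883
panel (array([485.7, 318.1]), array([ 68.3, 162.1]), 0.1) 44.83585659097264
green (array([0., 0.]), array([0., 0.]), 0.0) 1
```

View pics/crop.png

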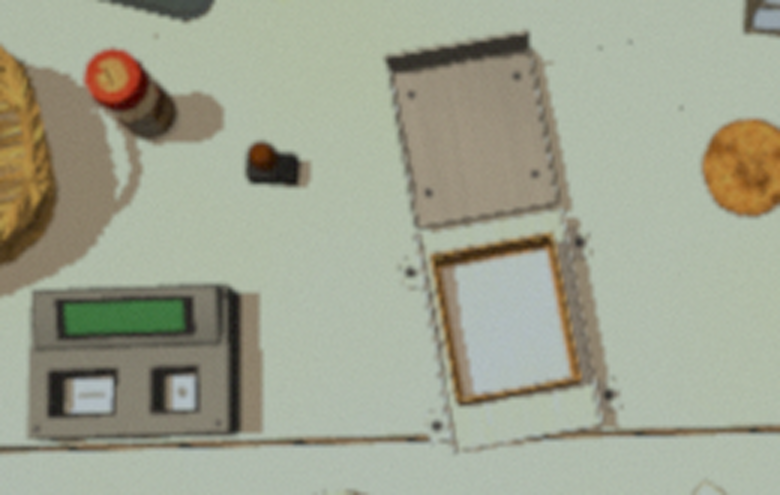

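The carton measures 120.1 x 100.0 mm at yaw 9.2° and the slide 182.5 x 124 mm at yaw 8.8°, both as the text gives. The terminal's y differs by 6 mm between the two views, so I'll check it with the wrist camera on the way.

Request:
step_arm --series '[28, -21, 0, 0.0456, 0.45, 28, -21, 0, 0.0456, 0.45, 28, -21, 0, 0.0456, 0.45, 28, -21, 0, 0.0456, 0.45, 28, -21, 0, 0.0456, 0.45, 28, -21, 0, 0.0456, 0.45, 28, -21, 0, 0.0456, 0.45, 28, -21, 0, 0.0456, 0.45, 28, -21, 0, 0.0456, 0.45, 28, -21, 0, 0.0456, 0.45, 0, 0, 0, 0, 0.45, 0, 0, 0, 0, 0.45]'

```text
clock: 1.6
eef_pos: [443.6, 315.2, 230.2]
eef_rot: [-3.142, -0.001, -2.989]
wrist_force: [0.3, -0.0, 1.1]
finger_gap: 51.6
finger_force: 0.0
```

```bash
python3 - <<'E'
from h import *
s=manip.read_state(); print(s["eef_pos"],s["eef_rot"],s["finger_gap"])
p,d,i=shot("wrist"); print(i); cv2.imwrite("pics/w1.png",p); np.savez("w1.npz",p=p,d=d,c=cloud(d,i))
E
```

```text
[443.56404921 315.18263624 230.17633477] [-3.14153429e+00 -6.37650851e-04 -2.98905381e+00] 51.62912895016506
{'fovy': 68.59028967064067, 'cx': 318.68583680116484, 'cy': 202.1635393875299, 'eye': array([366.38332135, 305.10442334, 384.64596673]), 'orientation': array([2.87013961e+00, 1.33081250e-04, 1.72181877e+00])}
```

View pics/w1.png

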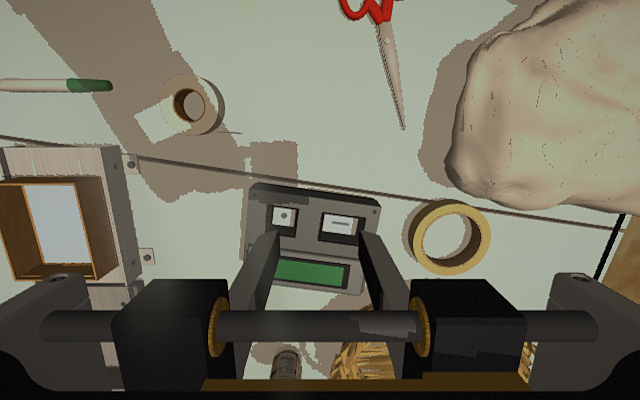

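The wrist view shows the terminal between the fingers, with the square well at (284,217) and the long tare well at (341,227), and the carton at (60,230). I'll measure the well mouths by casting rays at panel height, in both the wrist and top views.

```bash
python3 - <<'E'
from h import *
D=np.load("w1.npz");c=D["c"];ok=D["d"]>0
p=D["p"]; x,y,z=c[...,0],c[...,1],c[...,2]
print("table",np.median(z[ok&(abs(z)<15)]))
roi=np.zeros(z.shape,bool); roi[180:290,240:385]=1
m=roi&ok&(z>40)&(z<50)
print("panel z",np.median(z[m]))
for lo,hi,n in((262,305,"power"),(312,366,"tare")):
    k=ok&(z>10)&(z<38); k[:, :lo]=0;k[:,hi:]=0;k[:200]=0;k[245:]=0
    q=c[k]; print(n,"below-panel rect",cv2.minAreaRect(q[:,:2].astype(np.float32)),len(q))
    f=k&(p.min(2)>150); q=c[f]; print("  white",cv2.minAreaRect(q[:,:2].astype(np.float32)),np.median(q[:,2]),len(q))
q=c[m]; r=cv2.minAreaRect(q[:,:2].astype(np.float32)); print("panel",r)
print("panel y",np.percentile(q[:,1],[.5,99.5]),"x",np.percentile(q[:,0],[.5,99.5]))
q=c[roi&ok&(z>20)]
print("all x,y",np.percentile(q[:,0],[.3,99.7]),np.percentile(q[:,1],[.3,99.7]))
# carton
m=ok&(z>55)&(z<85); m[:, 200:]=0; m[:150]=0
q=c[m]; print("carton",cv2.minAreaRect(q[:,:2].astype(np.float32)),len(q))
# mouth via contrast on ray/plane z=46 : top and wrist
def ray(info,u,v,h):
    f=200/np.tan(np.radians(info["fovy"])/2)
    d=rot(info)@np.array([(u-info["cx"])/f,(v-info["cy"])/f,1]); e=np.array(info["eye"]); return (e+d*(h-e[2])/d[2])[:2]
it=manip.camera_info("top")
for n,u,v in(("tare",140+(48+118)/6,95+(369+417)/6),("power",140+(151+199)/6,95+(366+413)/6)): print("top ray",n,ray(it,u,v,46))
crop=p[170:300,230:390]; cv2.imwrite("pics/w1c.png",cv2.resize(crop,None,fx=4,fy=4,interpolation=cv2.INTER_CUBIC))
E
```

```text
table 0.24011906029079455
panel z 46.404026014427814
power below-panel rect ((492.9845275878906, 277.37109375), (29.32944679260254, 33.587581634521484), 0.45527464151382446) 630
  white ((491.4126281738281, 275.4775390625), (22.77574348449707, 21.706449508666992), 0.08793345838785172) 24.354512465062328 242
tare below-panel rect ((480.6618957519531, 353.37725830078125), (48.824153900146484, 55.00909423828125), 88.19876861572266) 942
  white ((491.1285095214844, 348.8881530761719), (36.61062240600586, 22.48187255859375), 88.73436737060547) 24.399567299605252 402
panel ((511.1211853027344, 314.83502197265625), (113.96282196044922, 160.25526428222656), 0.13443851470947266)
panel y [235.16700917 393.70329265] x [454.41260815 547.37976477]
all x,y [428.85099614 569.4816945 ] [235.37130653 393.35755768]
carton ((621.55419921875, 24.479381561279297), (289.9175720214844, 102.26239013671875), 8.378235816955566) 3306
top ray tare [486.82633618 347.33676447]
top ray power [487.70678407 273.75529272]
```

View pics/w1c.png

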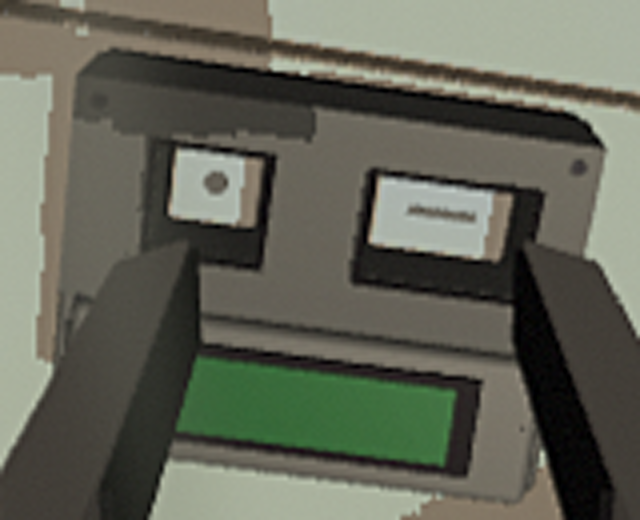

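Request:
step_arm --series '[1, -32, 0, 0, 0.45, 1, -32, 0, 0, 0.45, 1, -32, 0, 0, 0.45, 1, -32, 0, 0, 0.45, 1, -32, 0, 0, 0.45, 1, -32, 0, 0, 0.45, 1, -32, 0, 0, 0.45, 1, -32, 0, 0, 0.45, 1, -32, 0, 0, 0.45, 2, -32, 0, 0, 0.45, 0, 0, 0, 0, 0.45, 0, 0, 0, 0, 0.45]'

```text
clock: 3.15
eef_pos: [454.9, -4.1, 230.5]
eef_rot: [3.141, 0.0, -2.988]
wrist_force: [-1.0, -0.7, 0.5]
finger_gap: 51.9
finger_force: 0.0
```

```bash
cat >> h.py <<'E'
def ray(info,u,v,h):
    f=200/np.tan(np.radians(info["fovy"])/2)
    d=rot(info)@np.array([(u-info["cx"])/f,(v-info["cy"])/f,1]); e=np.array(info["eye"]); return (e+d*(h-e[2])/d[2])[:2]
E
python3 - <<'E'
from h import *
s=manip.read_state(); print(s["eef_pos"],s["eef_rot"],s["finger_gap"])
i1=dict(fovy=68.59028967064067,cx=318.68583680116484,cy=202.1635393875299,eye=[366.38332135,305.10442334,384.64596673],orientation=[2.87013961,1.33e-4,1.72181877])
for n,q in(("tare",[(372,168),(543,190),(525,302),(350,282)]),("power",[(150,140),(275,150),(262,270),(140,258)])):
    P=np.array([ray(i1,230+a/4,170+b/4,46) for a,b in q]); print(n,P.round(1).tolist(),P.mean(0))
p,d,i=shot("wrist"); cv2.imwrite("pics/w2.png",p); c=cloud(d,i); np.savez("w2.npz",p=p,d=d,c=c)
x,y,z=c[...,0],c[...,1],c[...,2]
# weigher-frame histogram using estimate
e=np.array([np.cos(.154),np.sin(.154)]);n=np.array([-e[1],e[0]])
X=(x-625.1)*e[0]+(y-20.9)*e[1];Y=(x-625.1)*n[0]+(y-20.9)*n[1]
m=(d>0)&(z>62)&(z<80)&(X<-20)&(abs(Y)<70)&(z<80)
print("rear rim X",np.percentile(X[m],[1,3,10]),"Y",np.percentile(Y[m],[1,99]),np.percentile(z[m],[10,50,90]))
mm=m&(X<-140); print("rear slope deg",np.degrees(np.polyfit(Y[mm],X[mm],1)[0]),mm.sum())
m=(d>0)&(z>25)&(z<36)&(X<-155)&(abs(Y)<80); print("deck X min",np.percentile(X[m],[1,3]),"z",np.median(z[m]))
m=(d>0)&(z>35)&(z<44)&(X<-20)&(abs(Y)<80); print("rails Y",np.percentile(Y[m],[2,25,75,98]))
E
```

```text
[454.85447855  -4.11452302 230.47920243] [ 3.14141418e+00  6.06095234e-05 -2.98796115e+00] 51.906994019155604
tare [[471.0, 326.3], [470.1, 378.8], [507.2, 380.3], [508.7, 325.2]] [489.24690276 352.63626296]
power [[472.3, 258.9], [469.8, 296.5], [508.9, 297.7], [510.6, 259.8]] [490.39650562 278.23700332]
rear rim X [-147.2308935  -147.08780449 -146.84217972] Y [-45.73725342  53.49770812] [63.80645163 69.4786852  71.85512557]
rear slope deg -0.01672114980447111 416
deck X min [-182.08801093 -181.8997627 ] z 31.303452285900704
rails Y [-57.90799924 -24.9722663   32.38389855  63.74446656]
```

View pics/w2.png

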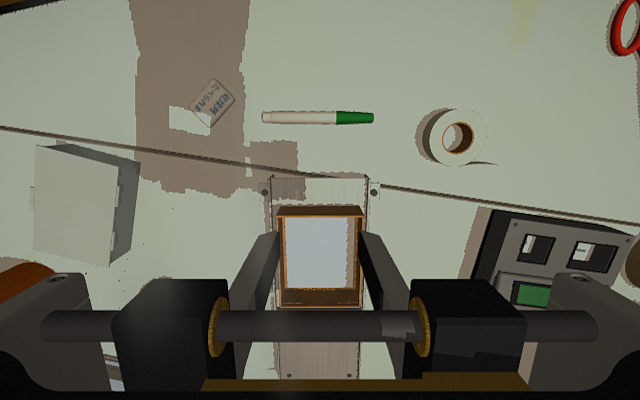

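The rear wall is about 17 mm ahead of the finger fronts and square to them to within 0.02°, and the deck is at z 31. I'll descend behind the carton and push.

Request:
step_arm --series '[0, 1, -20, 0, 0.45, 0, 0, -20, 0, 0.45, 0, 0, -20, 0, 0.45, 0, 0, -20, 0, 0.45, 0, 0, -20, 0, 0.45, 0, 0, -20, 0, 0.45, 0, 0, -20, 0, 0.45, 0, 0, -16, 0, 0.45, 0, 0, -10, 0, 0.45, 0, 0, 0, 0, 0.45]'

```text
clock: 4.45
eef_pos: [454.8, -3.5, 64.1]
eef_rot: [3.141, -0.001, -2.988]
wrist_force: [0.6, 0.1, 0.8]
finger_gap: 51.5
finger_force: 0.0
```

Request:
step_arm --series '[5, 0.8, 0, 0, 0.45, 5, 0.8, 0, 0, 0.45, 5, 0.8, 0, 0, 0.45, 5, 0.8, 0, 0, 0.45, 5, 0.8, 0, 0, 0.45, 5, 0.8, 0, 0, 0.45, 5, 0.8, 0, 0, 0.45, 5, 0.8, 0, 0, 0.45]'

```text
clock: 5.45
eef_pos: [495.3, 2.4, 64.5]
eef_rot: [-3.142, 0.0, -2.988]
wrist_force: [-1.8, -0.5, 1.2]
finger_gap: 51.0
finger_force: 0.5
```

Request:
step_arm --series '[7, 1.1, 0, 0, 0.45, 7, 1.1, 0, 0, 0.45, 7, 1.1, 0, 0, 0.45, 7, 1.1, 0, 0, 0.45, 7, 1.1, 0, 0, 0.45, 7, 1.1, 0, 0, 0.45, 7, 1.1, 0, 0, 0.45, 7, 1.1, 0, 0, 0.45, 7, 1.1, 0, 0, 0.45, 7, 1.1, 0, 0, 0.45, 7, 1.1, 0, 0, 0.45, 7, 1.1, 0, 0, 0.45, 7, 1.1, 0, 0, 0.45, 7, 1.1, 0, 0, 0.45, 7, 1.1, 0, 0, 0.45, 7, 1.1, 0, 0, 0.45, 7, 1.1, 0, 0, 0.45]'

```text
clock: 7.58
eef_pos: [614.5, 21.2, 64.4]
eef_rot: [-3.142, -0.0, -2.988]
wrist_force: [-0.8, -0.3, -0.1]
finger_gap: 51.8
finger_force: 0.2
```

```bash
cat > car.py <<'E'
from h import *
s=manip.read_state(); print(s["eef_pos"],s["wrist_force"])
e=np.array([np.cos(.154),np.sin(.154)]);n=np.array([-e[1],e[0]])
for nm,(ox,oy) in(("top",(625.1,20.9)),("wrist",(627.5,24.2))):
    p,d,i=shot(nm); cv2.imwrite(f"pics/last_{nm}.png",p); c=cloud(d,i);x,y,z=c[...,0],c[...,1],c[...,2]
    X=(x-ox)*e[0]+(y-oy)*e[1];Y=(x-ox)*n[0]+(y-oy)*n[1]
    h=cv2.cvtColor(p,cv2.COLOR_BGR2HSV)
    m=(d>0)&(z>60)&(z<76)&(X>-160)&(X<145)&(abs(Y)<60)&(h[...,0]<25)&(h[...,1]>90)
    print(nm,m.sum(),"X",np.percentile(X[m],[1,5,95,99]),"Y",np.percentile(Y[m],[1,99]),"z",np.median(z[m]))
    mm=m&(X<np.percentile(X[m],2)+4)&(abs(Y)<45); print(" slope deg",np.degrees(np.polyfit(Y[mm],X[mm],1)[0]),mm.sum())
E
python3 car.py
```

```text
[614.47386426  21.16695158  64.44631184] [-0.81744473 -0.28327633 -0.10552606]
top 33 X [110.34433921 111.73929114 116.41698448 116.62546879] Y [-47.19123672  -9.13179978] z 69.4191916949975
 slope deg 1.738849383267057 16
wrist 1197 X [-5.3170968  -3.01701678 67.82080646 73.07740839] Y [-46.75564827  50.27917707] z 66.53735181658877
 slope deg -0.6053954777721668 1031
```

Request:
step_arm --series '[4, 0.6, 0, 0, 0.45, 4, 0.6, 0, 0, 0.45, 4, 0.6, 0, 0, 0.45, 3, 0.5, 0, 0, 0.45, 2, 0.3, 0, 0, 0.45, 1, 0.2, 0, 0, 0.45]'

```text
clock: 8.43
eef_pos: [632.1, 23.9, 64.5]
eef_rot: [-3.142, 0.0, -2.988]
wrist_force: [-1.1, 0.1, -0.0]
finger_gap: 51.6
finger_force: 0.3
```

Request:
step_arm --series '[1, 0.15, 0, 0, 0.45, 1, 0.15, 0, 0, 0.45]'

```text
clock: 8.68
eef_pos: [634.0, 24.2, 64.5]
eef_rot: [3.142, 0.0, -2.988]
wrist_force: [0.2, 0.2, -0.5]
finger_gap: 51.8
finger_force: 0.2
```

```bash
python3 car.py
```

```text
[634.0439331  24.1739998  64.4804511] [ 0.2487252   0.20545694 -0.47240297]Traceback (most recent call last):
  File "car.py", line 9, in <module>
    print(nm,m.sum(),"X",np.percentile(X[m],[1,5,95,99]),"Y",np.percentile(Y[m],[1,99]),"z",np.median(z[m]))
                         ~~~~~~~~~~~~~^^^^^^^^^^^^^^^^^^
    return _quantile_unchecked(
        a, q, axis, out, overwrite_input, method, keepdims, weights)
    return _ureduce(a,
                    func=_quantile_ureduce_func,
    ...<5 lines>...
                    overwrite_input=overwrite_input,
                    method=method)
    r = func(a, **kwargs)
    result = _quantile(arr,
                       quantiles=q,
    ...<2 lines>...
                       out=out,
                       weights=wgt)
    slices_having_nans = np.isnan(arr[-1, ...])
                                  ~~~^^^^^^^^^
IndexError: index -1 is out of bounds for axis 0 with size 0
```

Request:
step_arm --series '[1, 0.15, 0, 0, 0.45, 1, 0.15, 0, 0, 0.45]'

```text
clock: 8.98
eef_pos: [634.4, 24.2, 63.8]
eef_rot: [3.141, -0.005, -2.988]
wrist_force: [-16.4, -3.7, 3.1]
finger_gap: 51.4
finger_force: 8.2
```

Request:
step_arm --series '[1, 0.15, 0, 0, 0.45]'

```text
clock: 9.1
eef_pos: [634.5, 24.2, 63.4]
eef_rot: [3.141, -0.008, -2.988]
wrist_force: [-22.1, -3.9, 5.8]
finger_gap: 51.8
finger_force: 11.7
```

Request:
step_arm --series '[0.5, 0.1, 0, 0, 0.45]'

```text
clock: 9.22
eef_pos: [634.5, 24.2, 63.2]
eef_rot: [3.141, -0.009, -2.988]
wrist_force: [-25.5, -4.7, 6.4]
finger_gap: 51.9
finger_force: 12.7
```

The carton has met the back stop, with the force rising to 25 N. I'll back off gently, lift and check.

Request:
step_arm --series '[-1.5, -0.2, 0, 0, 0.45, -1.5, -0.2, 0, 0, 0.45, -2, -0.3, 0, 0, 0.45, -5, -0.8, 0, 0, 0.45, -10, -1.5, 0, 0, 0.45, -10, -1.5, 0, 0, 0.45, -10, -1.5, 0, 0, 0.45, 0, 0, 20, 0, 0.45, 0, 0, 40, 0, 0.45, 0, 0, 50, 0, 0.45, 0, 0, 40, 0, 0.45, -20, 0, 17, 0, 0.45, -30, 0, 0, 0, 0.45, 0, 0, 0, 0, 0.45]'

```text
clock: 10.98
eef_pos: [546.3, 18.7, 232.1]
eef_rot: [-3.141, 0.001, -2.988]
wrist_force: [0.3, -0.4, 0.3]
finger_gap: 51.5
finger_force: 0.0
```

```bash
sed -i 's/(m=.*)//; s/("top",(625.1,20.9)),//; s/(("wrist",(627.5,24.2)))/(("wrist",(627.5,24.2)),)/' car.py; sed -i 's/np.degrees(np.polyfit(Y\[mm\],X\[mm\],1)\[0\])/mm.sum()/' car.py; python3 car.py
```

```text
[546.27502795  18.69701783 232.05202468] [ 0.3488738  -0.43148336  0.30252602]
wrist 1196 X [ 16.21713717  16.56081855 135.5253975  136.38892247] Y [-48.54109388  50.51202844] z 67.16290204118312
 slope deg 371 371
```

View pics/last_wrist.png

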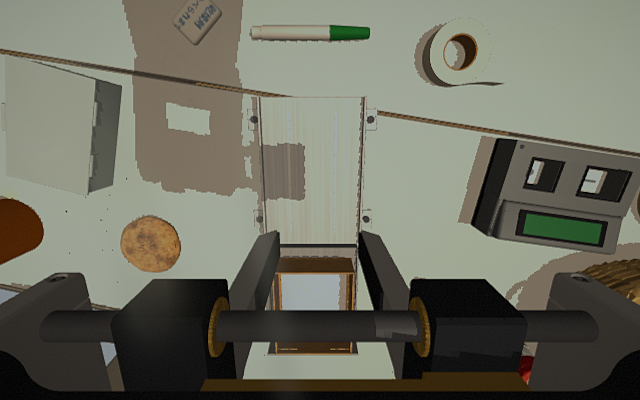

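The carton spans X 16 to 136 mm in the weigher frame, on the pan against the stop and clear of the hand, and everything else is where it was. Next I'll go over the tare well with the fingers shut.

Request:
step_arm --series '[-5.8, 33.2, 0, -0.015, 1, -5.8, 33.2, 0, -0.015, 1, -5.8, 33.2, 0, -0.015, 1, -5.8, 33.2, 0, -0.015, 1, -5.8, 33.2, 0, -0.015, 1, -5.8, 33.2, 0, -0.015, 1, -5.8, 33.2, 0, -0.015, 1, -5.8, 33.2, 0, -0.015, 1, -5.8, 33.2, 0, -0.015, 1, -5.8, 33.2, 0, -0.015, 1, 0, 0, -30, 0, 1, 0, 0, -40, 0, 1, 0, 0, -40, 0, 1, 0, 0, -25, 0, 1, 0, 0, -7, 0, 1, 0, 0, 0, 0, 1]'

```text
clock: 13.02
eef_pos: [489.8, 350.9, 89.6]
eef_rot: [3.142, 0.0, -3.138]
wrist_force: [0.1, -0.2, 0.7]
finger_gap: 0.6
finger_force: 0.0
```

```bash
python3 - <<'E'
from h import *
s=manip.read_state(); print(s["eef_pos"],s["eef_rot"],s["finger_gap"])
p,d,i=shot("wrist"); print(i["eye"],i["orientation"]); np.savez("w4.npz",p=p,d=d,c=cloud(d,i))
cv2.imwrite("pics/w4.png",p)
E
```

```text
[489.84976125 350.89174407  89.62781289] [ 3.14156842e+00  6.49809345e-05 -3.13839907e+00] 0.587553249481588
[411.66816181 352.39514348 244.03610312] [ 2.86945024e+00 -1.04204631e-04  1.57239475e+00]
```

View pics/w4.png

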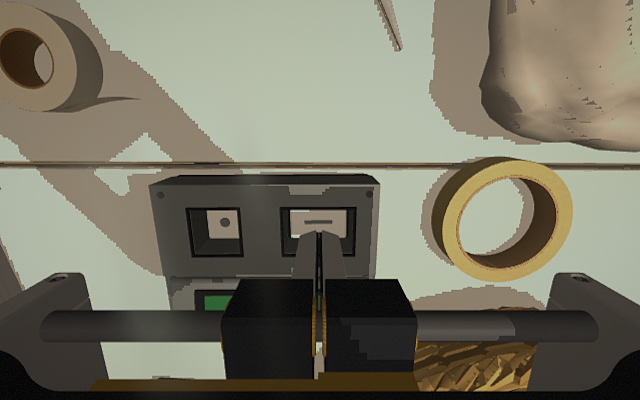

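The mouth of the tare well spans about (281–356, 207–256), and the fingertips hang over it at (320,235).

```bash
python3 - <<'E'
from h import *
i=manip.camera_info("wrist")
for q in((281,207),(355,207),(357,256),(283,256),(318.5,231)): print(ray(i,*q,46).round(1))
c=np.load("w4.npz")["c"]; print("panel z",np.median(c[195:260,250:275,2]), "key",np.median(c[212:220,300:340,2]))
E
```

```text
[470.9 326. ]
[470.8 378.3]
[508.8 381.1]
[508.8 326.3]
[489.  352.6]
panel z 46.29134711828087 key 24.34540688139954
```

The well centre is (489.8, 352.5), and the tool is within 2 mm of it. Descending.

Request:
step_arm --series '[0, 1.5, -10, 0, 1, 0, 0, -10, 0, 1, 0, 0, -10, 0, 1, 0, 0, -7, 0, 1, 0, 0, -3, 0, 1, 0, 0, -3, 0, 1, 0, 0, 0, 0, 1]'

```text
clock: 13.95
eef_pos: [489.5, 352.2, 46.7]
eef_rot: [-3.142, -0.0, -3.138]
wrist_force: [-3.0, -1.7, 3.9]
finger_gap: 0.4
finger_force: 2.2
```

Request:
step_arm --series '[0, 0, -1, 0, 1, 0, 0, -1, 0, 1, 0, 0, 0, 0, 1]'

```text
clock: 14.32
eef_pos: [489.6, 352.2, 44.7]
eef_rot: [3.142, 0.0, -3.138]
wrist_force: [-3.3, -2.1, 5.1]
finger_gap: 0.6
finger_force: 2.9
```

Request:
step_arm --series '[0, 0, -1, 0, 1, 0, 0, -1, 0, 1, 0, 0, 0, 0, 1]'

```text
clock: 14.7
eef_pos: [489.7, 352.4, 44.0]
eef_rot: [3.141, 0.001, -3.138]
wrist_force: [-9.0, -5.0, 19.2]
finger_gap: 0.7
finger_force: 9.7
```

Request:
step_arm --series '[0, 0, -1, 0, 1, 0, 0, 0, 0, 1]'

```text
clock: 14.95
eef_pos: [489.8, 352.4, 43.9]
eef_rot: [3.141, 0.001, -3.138]
wrist_force: [-11.9, -8.1, 28.6]
finger_gap: 0.8
finger_force: 14.2
```

The key is on its bottom stop: the force jumped at TCP z 44. I'll hold for 1.5 s, then release and retreat.

Request:
step_arm --series '[0, 0, 0.5, 0, 1, 0, 0, 0, 0, 1, 0, 0, 0, 0, 1, 0, 0, 0, 0, 1, 0, 0, 0, 0, 1, 0, 0, 0, 0, 1, 0, 0, 0, 0, 1, 0, 0, 0, 0, 1, 0, 0, 0, 0, 1, 0, 0, 0, 0, 1, 0, 0, 0, 0, 1, 0, 0, 0, 0, 1]'

```text
clock: 16.45
eef_pos: [489.8, 352.4, 44.0]
eef_rot: [3.141, 0.001, -3.138]
wrist_force: [-10.0, -6.6, 24.4]
finger_gap: 0.5
finger_force: 11.9
```

Request:
step_arm --series '[0, 0, 2, 0, 1, 0, 0, 3, 0, 1, 0, 0, 5, 0, 1, 0, 0, 10, 0, 1, 0, 0, 20, 0, 1, 0, 0, 30, 0, 1, 0, 0, 40, 0, 1, 0, 0, 40, 0, 1, 0, 0, 0, 0, 1, 0, 0, 0, 0, 1]'

```text
clock: 17.7
eef_pos: [489.3, 352.1, 191.8]
eef_rot: [-3.141, -0.0, -3.138]
wrist_force: [0.5, 0.2, -1.1]
finger_gap: 0.3
finger_force: 0.0
```

```bash
python3 - <<'E'
from h import *
s=manip.read_state(); print(s["clock"],s["eef_pos"],s["wrist_force"])
p,d,i=shot("scene"); cv2.imwrite("pics/end.png",p); c=cloud(d,i)
a=np.load("scene0.npz"); 
p,d,i=shot("wrist"); c=cloud(d,i);z=c[...,2]
m=(d>0)&(z>40)&(z<50); q=c[m&(c[...,0]>420)&(c[...,0]<560)&(c[...,1]>225)&(c[...,1]<400)]
print("panel",np.percentile(q[:,0],.5),np.percentile(q[:,1],[.5,99.5]))
k=(d>0)&(z>10)&(z<38)&(p.min(2)>150)&(abs(c[...,0]-490)<14); k2=k&(abs(c[...,1]-352)<22);k3=k&(abs(c[...,1]-278)<14)
print("keys z",np.median(z[k2]),np.median(z[k3]),k2.sum(),k3.sum())
E
```

```text
17.7 [489.26756453 352.07812814 191.83631932] [ 0.45962363  0.17529044 -1.12345194]
panel 454.35775633110296 [235.37658119 394.26896074]
keys z 24.281118049391466 nan 354 0
  return _methods._mean(a, axis=axis, dtype=dtype,
  ret = ret.dtype.type(ret / rcount)
```

View pics/end.png

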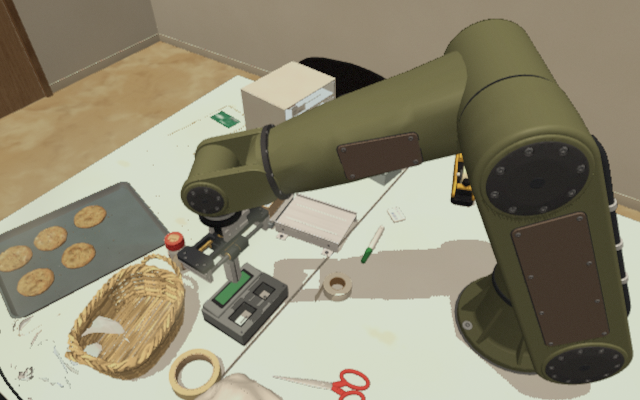

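The final view shows the slide empty at (315,222), the terminal unmoved at (245,303), and the hand clear. The tare key's height is back to 24.3 mm, so it is up. Handing in.

```bash
python3 -c "
from cell import manip
print(manip.sign_off())"
```

```text
the job is handed in; nothing more can be done
None
```

I handed the job in at about 18 s: the carton is on the pan against the back stop, and the tare key was held down for over a second and came back up; sign-off returned no verdict.

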